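Two-key start of the light-curing unit

TASK

Start the light-curing unit: push its open tray drawer fully shut with the fingers, then press both green keys of the yellow start box down together, one fingertip on each, keep both well down for at least three seconds, let go and move clear. Neither green key may go down alone or before the drawer is shut, and the small red stop key between them must not be pressed. Only push and press: do not pick up, shift or tip the start box, and leave the things standing around where they are.

Things in the scene. Friction and masses are not known exactly. Their poses are not given: they have to be found in the camera images.
- curing_unit: white light-curing unit, a box 120 mm deep (x) x 150 mm wide (y) x 90 mm high (99 mm over the window on its top), fixed to the bench; origin at the centre of its underside, its x axis points from its front into the unit (the drawer shuts along +x), z up. It and the start box may stand either way round on the bench, turned up to 0.25 rad. An empty grey handpiece cradle about 60 mm high, fixed to the bench, stands between the two, left of the middle.
- drawer_rail (a point): centre of the front face of the dark push rail across the drawer front; moves with the drawer. The rail is 120 mm wide (y), 24 mm high (20 to 44 mm above the bench) and stands 20 mm out from the grey drawer front (54 mm high, up to 63 mm above the bench). Its axes are those of the curing unit: push along +x. With the drawer shut this point lies 90 mm before the unit's origin.
- tray_drawer (a joint): how far the drawer is open, m: 0 = fully shut against its stop, about 0.03 to 0.055 at the start. It slides with about 1.5 N of friction and stays where it is left; a pink stone model is fixed on its tray.
- start_box: yellow start box, 68 mm deep (x) x 130 mm wide (y) x 38.5 mm high, 1 kg, standing loose on rubber feet; origin at the centre of its underside, z up. Its keys stand in a row along its y axis: green, small red, green; the green ones are 62 mm apart, centre to centre.
- left_key_top (a point): centre of the top of the green key at +y of the start box, 28 mm across; 62.5 mm above the bench when up, 54.5 mm at its stop; its round grey housing is 44 mm across and 50.5 mm high; moves with the key
- right_key_top (a point): centre of the top of the green key at -y of the start box, 28 mm across; 62.5 mm above the bench when up, 54.5 mm at its stop; its round grey housing is 44 mm across and 50.5 mm high; moves with the key
- left_key (a joint): how far the +y green key is pressed, m: 0 = up, 0.008 = at its stop; counts as down beyond 0.005. Spring, about 4 N at the stop, comes up by itself.
- right_key (a joint): the same for the -y green key
- stop_key (a joint): how far the small red stop key is pressed, m: 0 = up, 0.004 = at its stop; light spring, about 2.5 N at the stop. It is 14 mm across, stands mid-way between the green keys and its top is 53.5 mm above the bench when up. Must not be pressed.
- glue_bottle: white glue bottle with black cap, 32 mm across, 80 mm tall, standing loose; origin at its foot
- powder_jar_1: white screw jar with blue lid, 48 mm across, 55 mm tall, standing loose; origin at its foot
- rubber_bowl: small green rubber mixing bowl, 68 mm across, 42 mm tall, standing loose; origin at its foot
- tape_roll: roll of masking tape lying flat, 66 mm across, 20 mm tall, loose; origin at its underside
- tweezers: steel tweezers 127 mm long, 10 mm high, lying loose near the front of the bench; origin at the underside
- wax_tray: shallow tin tray with a red wax sheet, 115 x 85 x 11 mm, loose; origin at its underside

How it is judged:
By the outcome, as a careful person would: the job done as asked, in the order asked, and still so for the second after the job is handed in, with the robot touching nothing.
It also fails if it takes over 54 s, if anything falls off the work surface, if the arm or the gripper's body presses on something with over 40 N, if the wrist force passes 120 N, or if a joint passes its speed limit or range.

ROBOT

A 6-joint arm with a two-finger parallel gripper is mounted at the origin on a cart in front of the work surface, level with it; the furniture and walls round the work are solid. World frame = base frame: x ahead of the robot, y to its left, z up, the work surface at z = 0. Lengths are in m, angles in rad, forces in N, time in s.
With the tool pointing down it reaches from about 0.425 to 0.95 m from the base axis. Payload 3.5 kg.
Tool frame: the origin (TCP) lies midway between the tips of the shut fingers; the grasp point (between the pads) lies grasp_offset behind it (grasp_offset is the distance from the TCP to the grasp point, in m); z points along the fingers, y is the direction in which the jaws open and shut (so a half turn about z gives the same grasp; the last joint's range is limited). The gripper opens to 85 mm and grips with 20 to 120 N. Pads are 22 mm wide; open, the fingers measure 114 mm over their backs; the gripper's body (76 mm by 85 mm) begins 54 mm behind the grasp point. The pads swing forward as they close: fully open they stand 13 mm farther back than shut.
Start: joints at [-1.259, 0.286, 1.577, -0, 1.279, -0.15], TCP at [0.301, -0.604, 0.231] pointing down, gripper open.
Joint ranges: [-2.77, 2.77], [-0.9, 2.22], [0.21, 2.48], [-1.53, 4.67], [0.24, 2.81], [-2.84, 2.84]. Speed limits (rad/s): [2.79, 2.79, 3.14, 3.14, 3.14, 3.14].

INTERFACE

Orientations are given as a unit quaternion [x, y, z, w].
In Python, from plant import * gives the robot as it stands.
- The arm moves only by the tool jog_arm, never from a script. Its argument "targets" is text: rows parted by semicolons, each of 7 numbers parted by spaces: the shift along the world's x, y, z in mm, then the turn, a rotation vector about the world's x, y, z in degrees, then the gripper's target within -1 to 1 (fully open at 1, half-way at 0, shut at -1). A call has 1 to 10 rows; each row shifts and turns the pose as measured when the row begins; what a row does not reach is not made up. A row lasts 1/12 s, in which the tool goes at most 41.7 mm and 7.16 degrees, less where a joint would pass 70% of its speed; a pose out of reach is approached as far as the arm can. A call with a gripper value outside its range is refused whole. The fingers move at their own pace and stop on an object; "force" is the grip in N (left out, the last holds). Time passes only in rows, so rows that do not move let the fingers close. It gives the time, the measured TCP pose, the force and the opening at its end, in the units of the state.
- get_state(): the state, without advancing time (a new reading comes with each control period).
- read_camera(name): name is "side" or "top"; returns a dict with "pixels" (400x640x3 uint8, blue, green, red), "mtx" (3x3 intrinsics, pixels), "world_from_camera" (4x4, takes a point from camera to world coordinates). Camera axes: x right, y up, looking along -z (the intrinsics and any distortion apply to the point x, -y, -z); pixel columns grow to the right and rows downward; lengths in m; the calibration is good to about 2 mm. A picture is of the moment at which its call begins. There is no depth.
- sign_off(): hands the job in, once; it reports no verdict.
Trained networks look in a picture, given as the dict that the camera call returned (one of the last four; its "shot" number tells which), for a name from the list of things; names that differ only in an ending like _2 or _b are one class to them, and where a whole thing is asked for, a point or a joint stands for the part that bears it (a point fixed in the world has none). Each returns a list of dicts, best first, with "p" (0 to 1); they miss things now and then, are a little off and sometimes report something else, mostly with a low value. They report only what shows in the picture. A call takes as long as a camera call.
- spot_in(target, picture): "uv" ([column, row] in pixels, amid what is visible of it).
- silhouettes(target, picture): "mask" (400x640 bool, what is visible of it) and "uv" ([column, row] in pixels, amid what is visible of it).
- mark_of(target, picture): "uv" ([column, row] in pixels: a listed point, or the origin of a listed thing).
The state is a dict: "time": time; "qpos": joint angles; "dq": joint speeds; "joint_efforts": joint torques, N m; "eef_pos": TCP position; "tcp_rot": TCP orientation; "contact_force": force on the tool from outside, world axes, zero at the start; "wrist_torque": the same for the moment, N m; "opening": opening from 0.0 (shut) to 1.0 (fully open).
Only numpy, scipy, OpenCV 4.12 (cv2) and the standard library are available. Lean on these libraries where they do the work, as an engineer would, in place of code of your own. Each camera call takes 0.05 s, during which the arm holds its last target.

## Working session

There is one attempt and no reset: what is moved stays moved. The work goes in short steps, Python scripts to look and compute and a tool call to move; the robot and the scene stay as the last step left them, time stands still between calls to the robot, and variables do not carry over. Pictures are saved under pics/ and viewed, and the job is handed in when it is done.

Besides the shell and the picture viewer there is one more tool, called after "Emit:" as a command line: name --argument value ..., lists and objects as JSON in quotes. jog_arm: Moves the arm, as the interface text tells. Its arguments: {"type":"object","properties":{"targets":{"type":"string"},"force":{"type":"number"}},"required":["targets"]}

```bash
ls; mkdir -p pics; python3 - <<'E'
from plant import *
import cv2
s=get_state();print(s)
for n in("side","top"):
    p=read_camera(n);cv2.imwrite(f"pics/{n}0.png",p["pixels"]);print(n,p["mtx"],p["world_from_camera"],p.keys())
    for t in["drawer_rail","left_key_top","right_key_top","curing_unit","start_box","glue_bottle","powder_jar_1","rubber_bowl","tape_roll","tweezers","wax_tray"]:
        print(t,[(d["uv"],round(d["p"],2)) for d in mark_of(t,p)[:3]])
E
```

```text
pics
{'time': 0.0, 'qpos': array([-1.25900705e+00,  2.87182721e-01,  1.57817153e+00,  1.42886124e-05,
        1.27862555e+00, -1.50002019e-01]), 'dq': array([-0.00017538, -0.00158736, -0.00065215, -0.0002916 ,  0.00081921,
       -0.00049207]), 'joint_efforts': array([-6.30651939e-04, -4.05986059e+01, -2.92624587e+01, -1.20148347e-04,
        5.93804187e-03, -5.16480554e-06]), 'eef_pos': array([ 0.30057137, -0.60364774,  0.22993878]), 'tcp_rot': array([ 9.73461596e-01,  2.28847321e-01, -8.96307355e-05, -1.19022577e-03]), 'contact_force': array([-0.0377212 , -0.41224327, -0.24487447]), 'wrist_torque': array([0.03039154, 0.04768466, 0.04317373]), 'opening': 0.9981206702206643}
side [[393.0823438   0.        316.2920801]
 [  0.        393.0823438 197.8953713]
 [  0.          0.          1.       ]] [[-0.99975244  0.00696674 -0.02113103  0.52421184]
 [-0.02142538 -0.55757369  0.82985091  1.07721124]
 [-0.00600075  0.83009822  0.55758492  0.73560672]
 [ 0.          0.          0.          1.        ]] dict_keys(['pixels', 'mtx', 'world_from_camera', 'shot'])
drawer_rail [([343.3, 252.6], 
[... 587 characters left out ...]
        0.           1.        ]] [[-0.00763776  0.98486012 -0.17318257  0.35475592]
 [-0.99992182 -0.00923666 -0.0084284   0.04694812]
 [-0.00990042  0.17310466  0.98485367  1.17073488]
 [ 0.          0.          0.          1.        ]] dict_keys(['pixels', 'mtx', 'world_from_camera', 'shot'])
drawer_rail [([243.3, 229.1], 0.74), ([329.5, 164.0], 0.28)]
left_key_top [([385.9, 178.6], 0.6)]
right_key_top [([407.5, 175.4], 0.56)]
curing_unit []
start_box [([395.8, 187.8], 0.76)]
glue_bottle [([328.5, 163.2], 0.69)]
powder_jar_1 [([334.7, 190.2], 0.72)]
rubber_bowl [([188.6, 225.1], 0.72), ([457.2, 253.3], 0.58)]
tape_roll [([446.9, 177.7], 0.85)]
tweezers []
wax_tray [([190.4, 225.4], 0.84)]
```

View pics/top0.png

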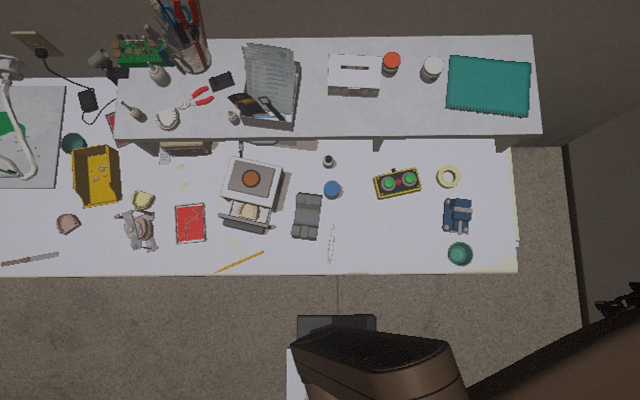

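View pics/side0.png

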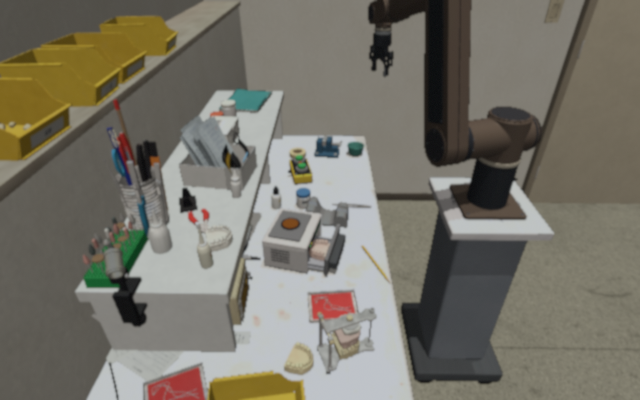

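```bash
cat > h.py <<'E'
from plant import *
import numpy as np, cv2
def ray(p,uv):
    K=p["mtx"];T=p["world_from_camera"]
    d=np.array([(uv[0]-K[0,2])/K[0,0],-(uv[1]-K[1,2])/K[1,1],-1.]);return T[:3,3],T[:3,:3]@d
def at(p,uv,z):
    o,d=ray(p,uv);return o+d*(z-o[2])/d[2]
def proj(p,X):
    T=p["world_from_camera"];c=T[:3,:3].T@(np.asarray(X)-T[:3,3]);K=p["mtx"]
    return np.array([K[0,2]+K[0,0]*c[0]/-c[2],K[1,2]+K[1,1]*(-c[1])/-c[2]])
def crop(p,name,x0,y0,x1,y1,s,pts=()):
    im=cv2.resize(p["pixels"][y0:y1,x0:x1],None,fx=s,fy=s,interpolation=cv2.INTER_CUBIC)
    for X in pts:
        u=(proj(p,X)-[x0,y0]+.5)*s
        cv2.circle(im,tuple(int(v) for v in u),2,(255,0,255),-1)
    cv2.imwrite(f"pics/{name}.png",im)
E
python3 - <<'E'
from h import *
pt=read_camera("top");ps=read_camera("side")
crop(pt,"t1",200,130,290,250,5);crop(pt,"t2",360,150,480,280,5)
crop(ps,"s1",250,190,350,290,6);crop(ps,"s2",270,130,370,210,7)
for p in(pt,ps):
    for t in["drawer_rail","left_key_top","right_key_top","curing_unit","start_box","stop_key"]:
        for m in silhouettes(t,p)[:2]:
            ys,xs=np.nonzero(m["mask"]);print(t,m["uv"],round(m["p"],2),m["mask"].sum(),xs.min(),xs.max(),ys.min(),ys.max())
    hsv=cv2.cvtColor(p["pixels"],cv2.COLOR_BGR2HSV)
    g=cv2.inRange(hsv,(45,120,80),(85,255,255))
    n,l,st,c=cv2.connectedComponentsWithStats(g)
    for i in range(1,n):
        if st[i,4]>8: print(st[i],c[i],at(p,c[i],.0625))
for uv in [(115,135),(340,140),(540,135)]: print("shelf",at(pt,uv,.0),at(pt,uv,.2))
E
```

```text
drawer_rail [244.1, 216.2] 0.91 1212 219 270 201 235
left_key_top [386.8, 181.6] 0.59 61 385 392 179 187
right_key_top [406.9, 176.1] 0.52 60 406 414 175 182
curing_unit [191.1, 222.6] 0.68 1078 175 205 204 242
curing_unit [251.9, 192.9] 0.65 3681 218 284 156 234
start_box [396.7, 185.8] 0.6 1098 374 421 169 199
start_box [459.3, 252.9] 0.34 447 449 473 242 265
[141  41  21  21 151] [150.44370861  55.01986755] [1.01232039 0.57208884 0.0625    ]
[132  44   6   5  14] [133.92857143  45.85714286] [1.04345517 0.62482919 0.0625    ]
[118  53  24  10 119] [129.78151261  58.18487395] [1.00270996 0.6344587  0.0625    ]
[  0 112  14  23 227] [  4.83700441 123.44933921] [0.79808333 0.98988455 0.0625    ]
[ 19 124   6  12  34] [ 22.26470588 128.38235294] [0.78215387 0.93605717 0.0625    ]
[405 174   9   9  64] [409.234375 177.953125] [ 0.62069554 -0.19558076  0.0625    ]
[384 179   9   9  64] [388.25    182.71875] [ 0.60735394 -0.13527013  0.0625    ]
drawer_rail [326.2, 250.2] 0.85 1170 308 345 225 273
left_key_top [300.2, 161.8] 0.53 36 298 304 163 168
right_key_top [325.8, 250.2] 0.26 1230 3
[... 173 characters left out ...]
t_box [302.4, 160.5] 0.27 49 298 305 163 169
[297 156   5   4  15] [298.86666667 157.8       ] [ 0.61843298 -0.18424039  0.0625    ]
[298 163   8   5  25] [301.76 165.16] [ 0.60509988 -0.12979314  0.0625    ]
[121 230  23  36 313] [131.00638978 245.20447284] [1.02960259 0.30336068 0.0625    ]
[102 262   3   8  17] [103.         265.29411765] [1.06761417 0.37901912 0.0625    ]
[ 84 264  34  23 410] [ 97.07560976 277.94878049] [1.06141857 0.42173336 0.0625    ]
shelf [0.78140593 0.69398205 0.        ] [0.70852009 0.58344739 0.2       ]
shelf [ 0.75752935 -0.00248023  0.        ] [0.68872241 0.00596375 0.2       ]
shelf [ 0.76676194 -0.61521932  0.        ] [ 0.69637777 -0.50209936  0.2       ]
```

```bash
python3 -c "
import cv2,numpy as np
a=[cv2.imread(f'pics/{n}.png') for n in('t1','t2')]
b=[cv2.imread(f'pics/{n}.png') for n in('s1','s2')]
print([x.shape for x in a+b])"
```

```text
[(600, 450, 3), (650, 600, 3), (600, 600, 3), (560, 700, 3)]
```

View pics/t1.png

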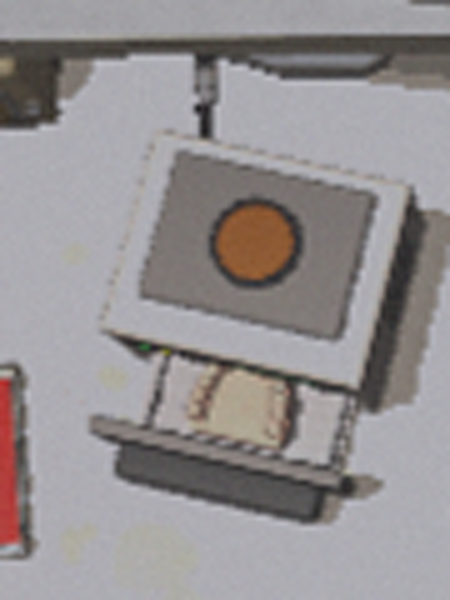

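View pics/t2.png

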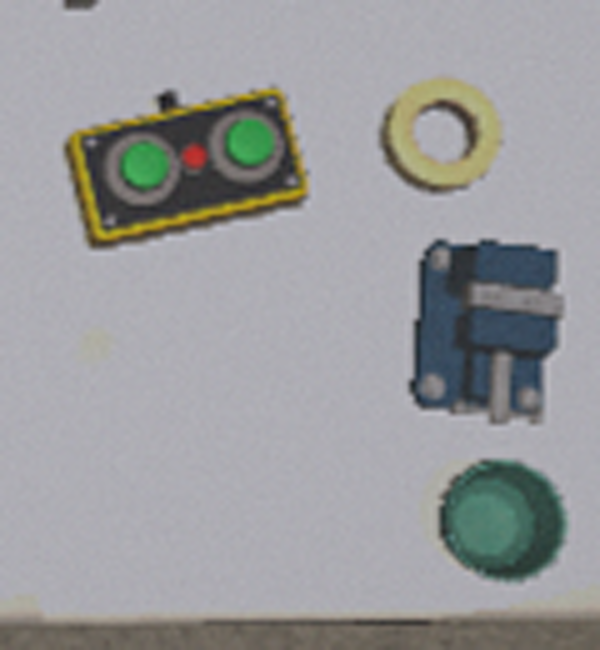

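View pics/s1.png

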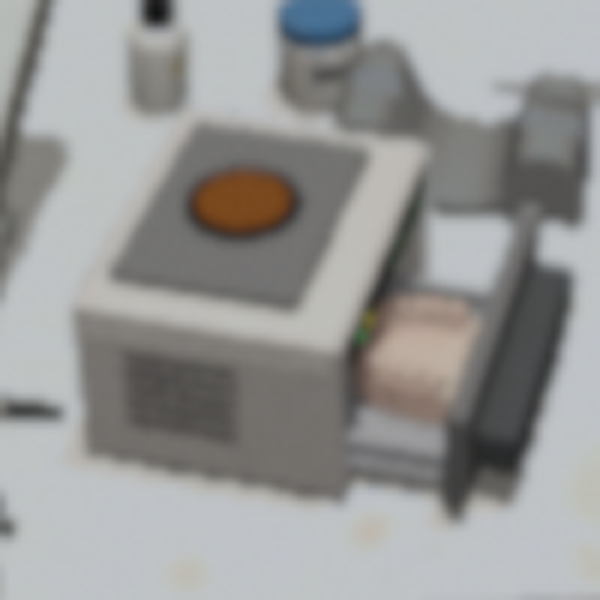

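View pics/s2.png

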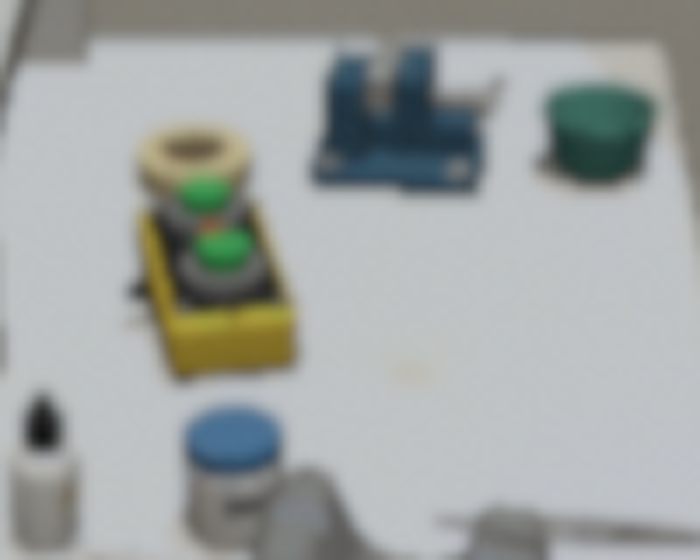

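```bash
python3 - <<'E'
from h import *
import plant
print([n for n in dir(plant) if n[0]!='_'], getattr(plant,'grasp_offset',None))
from scipy.optimize import least_squares
p=read_camera("top");q=read_camera("side")
def uv(c,x0,y0,s): return (np.array(c)+.5)/s-.5+[x0,y0]
obs=[((.06,.075,.09),(162,133)),((.06,-.075,.09),(411,187)),((-.06,.075,.09),(103,328)),((-.06,-.075,.09),(360,388))]
f=lambda v:np.concatenate([proj(p,[v[0]+a*np.cos(v[2])-b*np.sin(v[2]),v[1]+a*np.sin(v[2])+b*np.cos(v[2]),z])-uv(c,200,130,5) for (a,b,z),c in obs])
r=least_squares(f,[.6,.17,-.2]);U=r.x;print("unit",r.x,r.fun.round(1))
# side view of same corners
obs2=[((.06,-.075,.09),(195,115)),((-.06,-.075,.09),(428,148)),((.06,.075,.09),(78,308)),((-.06,.075,.09),(345,355)),((-.06,.075,0),(345,498)),((.06,.075,0),(88,450))]
g=lambda v:np.concatenate([proj(q,[v[0]+a*np.cos(v[2])-b*np.sin(v[2]),v[1]+a*np.sin(v[2])+b*np.cos(v[2]),z])-uv(c,250,190,6) for (a,b,z),c in obs2])
r=least_squares(g,[.6,.17,-.2]);print("unit side",r.x,r.fun.round(1))
r=least_squares(lambda v:np.concatenate([f(v),g(v)]),[.6,.17,-.2]);print("both",r.x);U=r.x
c,s=np.cos(U[2]),np.sin(U[2])
def loc(X): d=X[:2]-U[:2]; return np.array([c*d[0]+s*d[1],-s*d[0]+c*d[1]])
for n,xy,z in[("front top L",(92,418),.063),("front top R",(352,490),.063),("rail top L",(118,452),.044),("rail top R",(325,492),.044)]:
    print(n,loc(at(p,uv(xy,200,130,5),z)))
for t,pp in(("t",p),("s",q)):
    for m in mark_of("drawer_rail",pp)[:1]: print("rail",loc(at(pp,m["uv"],.032)),m["p"])
# box
obs3=[((.034,.065,.0385),(70,135)),((.034,-.065,.0385),(282,92)),((-.034,-.065,.0385),(303,192)),((-.034,.065,.0385),(95,236)),((0,.031,.0625),(147,164)),((0,-.031,.0625),(252,141))]
h=lambda v:np.concatenate([proj(p,[v[0]+a*np.cos(v[2])-b*np.sin(v[2]),v[1]+a*np.sin(v[2])+b*np.cos(v[2]),z])-uv(cc,360,150,5) for (a,b,z),cc in obs3])
r=least_squares(h,[.61,-.165,.2]);print("box",r.x,r.fun.round(1))
obs4=[((.034,.065,.0385),(172,330)),((-.034,.065,.0385),(297,312)),((-.034,.065,0),(295,365)),((.034,.065,0),(180,378)),((0,.031,.0625),(224,246)),((0,-.031,.0625),(205,192))]
k=lambda v:np.concatenate([proj(q,[v[0]+a*np.cos(v[2])-b*np.sin(v[2]),v[1]+a*np.sin(v[2])+b*np.cos(v[2]),z])-uv(cc,270,130,7) for (a,b,z),cc in obs4])
r=least_squares(k,[.61,-.165,.2]);print("box side",r.x,r.fun.round(1))
r=least_squares(lambda v:np.concatenate([h(v),k(v)]),[.61,-.165,.2]);print("box both",r.x)
# shelf
o1,d1=ray(p,(541,134));o2,d2=ray(q,(284,93))
A=np.stack([d1,-d2],1);t=np.linalg.lstsq(A,o2-o1,rcond=None)[0];print("shelf corner",o1+d1*t[0],o2+d2*t[1])
for uvv,z in[((455,210),.06),((330,205),.06),((306,195),.06),((322,215),.06)]: print(uvv,at(p,uvv,z))
E
```

```text
['Unreachable', 'get_state', 'grasp_offset', 'mark_of', 'read_camera', 'sign_off', 'silhouettes', 'spot_in'] 0.0187
unit [ 0.6092745   0.25047931 -0.23876726] [-0.8 -1.1  0.9 -0.2 -0.5  0.5  0.4  0.7]
unit side [ 0.60720576  0.25204813 -0.24378017] [-0.8 -1.6  1.2 -0.8 -0.9 -0.9 -0.2 -0.7  0.5  1.7  0.2  1.4]
both [ 0.60808351  0.25105567 -0.23952291]
front top L [-0.10476204  0.0739901 ]
front top R [-0.11067604 -0.07935478]
rail top L [-0.11870618  0.0597795 ]
rail top R [-0.11381573 -0.06157488]
rail [-0.13215669  0.00341901] 0.62
rail [-0.13629607  0.00134626] 0.69
box [ 0.61417906 -0.16591595  0.19616302] [-0.6 -1.1  0.3 -1.3  1.8  0.9 -0.3  1.1 -0.7  0.  -0.5  0.3]
box side [ 0.61364251 -0.16824941  0.22702711] [-0.5 -1.   0.9 -0.5  1.3  1.3 -1.2  1.6 -0.1 -0.7 -0.4 -1. ]
box both [ 0.61359632 -0.16629314  0.20840554]
shelf corner [ 0.70140966 -0.50874966  0.19322619] [ 0.69486226 -0.50863401  0.19083854]
(455, 210) [ 0.52733193 -0.32052405  0.06      ]
(330, 205) [0.54490984 0.03141016 0.06      ]
(306, 195) [0.57442813 0.09938667 0.06      ]
(322, 215) [0.51650532 0.05429912 0.06      ]
```

Emit:
jog_arm --targets "18 36 0 0 0 -4 -1;18 36 0 0 0 -4 -1;18 36 0 0 0 -4 -1;18 36 0 0 0 -4 -1;18 36 0 0 0 -4 -1;18 36 0 0 0 -4 -1;18 36 0 0 0 -4 -1;18 36 0 0 0 -4 -1;18 36 0 0 0 -4 -1;18 36 0 0 0 -4 -1" --force 40

```text
time: 2.93
eef_pos: [0.4797, -0.2378, 0.2315]
tcp_rot: [0.99, -0.142, 0.0, 0.002]
contact_force: [0.5, 0.2, 0.2]
opening: 0.004
```

Emit:
jog_arm --targets "0 40 0 0 0 0.3 -1;0 40 0 0 0 0.3 -1;0 40 0 0 0 0.3 -1;0 40 0 0 0 0.3 -1;-5 40 0 0 0 0.3 -1;-5 40 0 0 0 0.3 -1;-5 40 0 0 0 0.3 -1;-5 40 0 0 0 0.3 -1;-5 40 0 0 0 0 -1;-5 40 0 0 0 0 -1"

```text
time: 3.77
eef_pos: [0.4497, 0.1767, 0.2355]
tcp_rot: [0.992, -0.122, 0.007, 0.002]
contact_force: [1.6, -0.6, 0.0]
opening: 0.001
```

Emit:
jog_arm --targets "-4 38 0 0 0 0 -1;-3 38 0 0 0 0 -1;-2 35 0 0 0 0 -1;0 0 -30 0 0 0 -1;0 0 -20 0 0 0 -1;0 0 0 0 0 0 -1"

```text
time: 4.27
eef_pos: [0.4375, 0.3032, 0.1889]
tcp_rot: [0.993, -0.116, 0.011, -0.002]
contact_force: [-1.2, 0.3, -0.6]
opening: 0.002
```

Emit:
jog_arm --targets "0 -6 -35 0 0 0 -1;0 -5 -35 0 0 0 -1;0 0 -35 0 0 0 -1;0 0 -30 0 0 0 -1;0 0 -15 0 0 0 -1;0 0 0 0 0 0 -1"

```text
time: 4.77
eef_pos: [0.4417, 0.2924, 0.0419]
tcp_rot: [0.993, -0.116, 0.017, -0.005]
contact_force: [-0.2, 0.6, 0.2]
opening: -0.001
```

```bash
python3 - <<'E'
from h import *
s=get_state();print(s['time'],s['eef_pos'],s['tcp_rot'],s['contact_force'])
p=read_camera("side");crop(p,"s3",250,150,370,290,4,[s['eef_pos']])
U=np.array([.608,.251,-.24]);d=s['eef_pos'][:2]-U[:2];c,n=np.cos(U[2]),np.sin(U[2]);print(c*d[0]+n*d[1],-n*d[0]+c*d[1])
E
```

```text
4.7667 [0.44167648 0.29243496 0.04190783] [ 0.99306685 -0.11618075  0.01713653 -0.00515749] [-0.18446909  0.58912078  0.21253147]
-0.17140555243031808 0.0007118145809090065
```

View pics/s3.png

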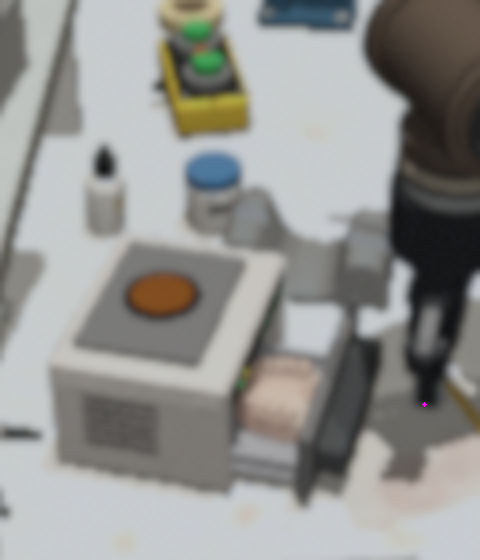

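Emit:
jog_arm --targets "0 0 -6 0 0 0 -1;0 0 -5 0 0 0 -1;5 -1.2 0 0 0 0 -1;5.8 -1.4 0 0 0 0 -1;5.8 -1.4 0 0 0 0 -1;5.8 -1.4 0 0 0 0 -1;5.8 -1.4 0 0 0 0 -1;5.8 -1.4 0 0 0 0 -1"

```text
time: 5.48
eef_pos: [0.4843, 0.2861, 0.0402]
tcp_rot: [0.993, -0.117, 0.023, -0.009]
contact_force: [-1.1, 0.9, -0.8]
opening: 0.003
```

```bash
cat >> h.py <<'E'
from scipy.spatial.transform import Rotation as R
U=np.array([.608,.251,-.24])
def st(yaw):
    s=get_state();d=s['eef_pos'][:2]-U[:2];c,n=np.cos(U[2]),np.sin(U[2])
    Rc=R.from_quat(s['tcp_rot'])
    x=np.array([np.cos(yaw),np.sin(yaw),0]);z=np.array([0,0,-1.]);Rd=R.from_matrix(np.stack([x,np.cross(z,x),z],1))
    print(s['time'],'pos',s['eef_pos'].round(4),'unit-local',round(c*d[0]+n*d[1],4),round(-n*d[0]+c*d[1],4),'F',s['contact_force'].round(1),'turn to goal deg',np.degrees((Rd*Rc.inv()).as_rotvec()).round(2),'op',s['opening'])
E
python3 -c "
from h import *
st(-.24)"
```

```text
5.4833 pos [0.4843 0.2861 0.0402] unit-local -0.1285 0.0047 F [-1.1  0.9 -0.8] turn to goal deg [-0.71  2.72 -0.36] op 0.003485067769476507
```

Emit:
jog_arm --targets "0 0 -6 -0.4 1.5 0 -1;1 -1 -5 -0.3 1.2 0 -1;0 0 0 0 0 0 -1"

```text
time: 5.73
eef_pos: [0.4878, 0.2848, 0.0294]
tcp_rot: [0.993, -0.117, -0.001, 0.0]
contact_force: [-0.4, -0.1, -0.6]
opening: 0.001
```

```bash
python3 -c "
from h import *
st(-.24);p=read_camera('side');crop(p,'s4',250,150,370,290,4,[get_state()['eef_pos']])"
```

```text
5.7333 pos [0.4878 0.2848 0.0294] unit-local -0.1248 0.0042 F [-0.4 -0.1 -0.6] turn to goal deg [-0.  -0.1 -0.3] op 0.0011219599306379916
```

View pics/s4.png

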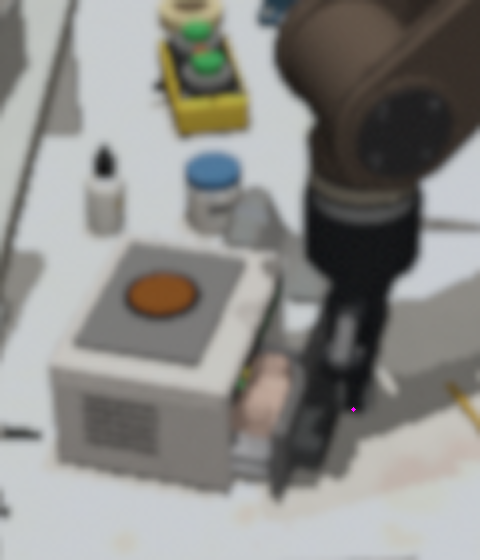

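Emit:
jog_arm --targets "4.9 -1.4 -0.5 0 0.2 0 -1;4.9 -1.4 -0.5 0 0.2 0 -1;4.9 -1.4 -0.5 0 0.2 0 -1;4 -1.1 -0.5 0 0.2 0 -1;0 0 0 0 0 0 -1"

```text
time: 6.2
eef_pos: [0.5074, 0.2795, 0.0272]
tcp_rot: [0.993, -0.117, -0.009, 0.001]
contact_force: [-0.7, 0.5, 0.4]
opening: -0.001
```

```bash
python3 -c "
from h import *
st(-.24)"
```

```text
6.2 pos [0.5074 0.2795 0.0272] unit-local -0.1045 0.0038 F [-0.7  0.5  0.4] turn to goal deg [-0.01 -1.03 -0.35] op -0.0012081808826162107
```

Emit:
jog_arm --targets "2 -0.6 2 0 -0.5 0 -1;2 -0.6 1 0 -0.5 0 -1;2 -0.5 0 0 0 0 -1;1 -0.3 0 0 0 0 -1"

```text
time: 6.53
eef_pos: [0.5135, 0.2772, 0.0292]
tcp_rot: [0.993, -0.117, -0.001, 0.0]
contact_force: [-3.3, 2.5, 1.7]
opening: -0.0
```

Emit:
jog_arm --targets "1.5 -0.4 0 0 0 0 -1;1.5 -0.4 0 0 0 0 -1;0 0 0 0 0 0 -1"

```text
time: 6.78
eef_pos: [0.5134, 0.2772, 0.0294]
tcp_rot: [0.993, -0.117, -0.005, 0.0]
contact_force: [0.4, 0.1, 1.0]
opening: 0.001
```

```bash
python3 -c "
from h import *
st(-.24)
p=read_camera('side');crop(p,'s5',250,150,370,290,4,[get_state()['eef_pos']]);p=read_camera('top');crop(p,'t5',200,130,290,250,5)"
```

```text
6.7833 pos [0.5134 0.2772 0.0294] unit-local -0.0981 0.003 F [0.4 0.1 1. ] turn to goal deg [-0.05 -0.62 -0.29] op 0.0010548508860637824
```

View pics/s5.png

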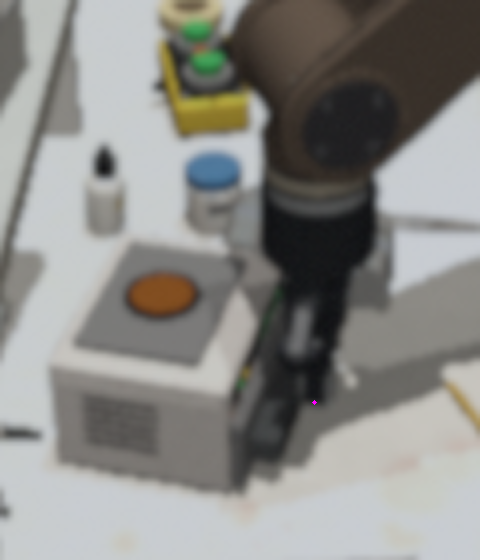

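Emit:
jog_arm --targets "2 -0.5 0 0 0 0 -1;3 -0.7 0 0 0 0 -1;4 -1 0 0 0 0 -1"

```text
time: 7.13
eef_pos: [0.5134, 0.2772, 0.0296]
tcp_rot: [0.993, -0.119, -0.018, 0.001]
contact_force: [-15.0, 5.0, 10.7]
opening: -0.002
```

```bash
python3 -c "
from h import *
st(-.24);print(get_state()['wrist_torque'])"
```

```text
7.1333 pos [0.5134 0.2772 0.0296] unit-local -0.0981 0.003 F [-15.    5.   10.7] turn to goal deg [-0.16 -2.04 -0.13] op -0.002213507846113251
[0.78912718 2.37962796 0.00385871]
```

View pics/t5.png

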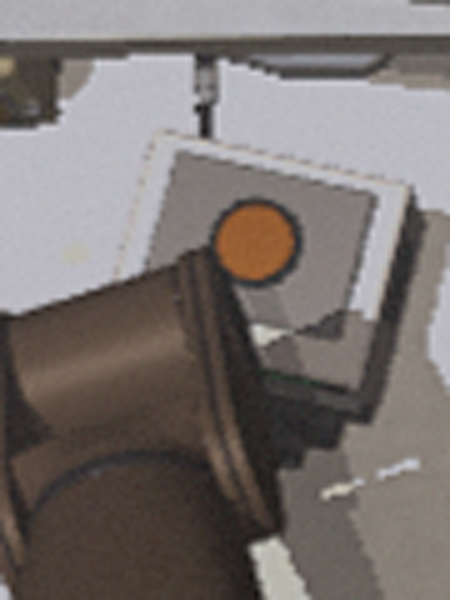

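Emit:
jog_arm --targets "-5 1.2 0 0 -1 0 -1;-15 4 2 0 -1 0 -1;-20 5 10 0 0 0 -1;-10 2 30 0 0 0 -1;0 0 38 0 0 0 -1;0 -5 38 0 0 0 -1;0 -20 35 0 0 0 -1;0 -40 0 0 0 0 -1;0 -40 0 0 0 0 -1;5 -40 0 0 0 0 -1"

```text
time: 7.97
eef_pos: [0.4698, 0.1432, 0.1924]
tcp_rot: [0.994, -0.112, 0.014, -0.001]
contact_force: [1.3, 0.1, 0.3]
opening: 0.002
```

Emit:
jog_arm --targets "5 -40 0 0 0 3 0.12;10 -40 0 0 0 3 0.12;10 -40 0 0 0 3 0.12"

```text
time: 8.22
eef_pos: [0.4958, 0.02, 0.1959]
tcp_rot: [0.999, -0.029, 0.021, -0.001]
contact_force: [1.2, 0.6, 0.4]
opening: 0.424
```

```bash
python3 - <<'E'
from h import *
st(.208)
p=read_camera('side');q=read_camera('top');crop(p,'s6',240,130,370,290,3.5 and 4);crop(q,'t6',200,130,290,250,5)
for n,pp in(('s',p),('t',q)):
    for m in mark_of("drawer_rail",pp)[:2]:
        d=at(pp,m["uv"],.032)[:2]-U[:2];c,s=np.cos(U[2]),np.sin(U[2]);print(n,m["p"],m["uv"],c*d[0]+s*d[1],-s*d[0]+c*d[1])
E
```

```text
8.2167 pos [0.4958 0.02   0.1959] unit-local -0.0541 -0.251 F [1.2 0.6 0.4] turn to goal deg [-0.31  2.41 15.23] op 0.4242250584963346
s 0.83 [323.6, 248.2] -0.08490603999849128 0.0018334603681499362
t 0.78 [244.7, 210.9] -0.07785469901284399 0.009523164181667609
t 0.38 [409.0, 176.7] 0.1307320979816159 -0.43410955198528595
```

View pics/s6.png

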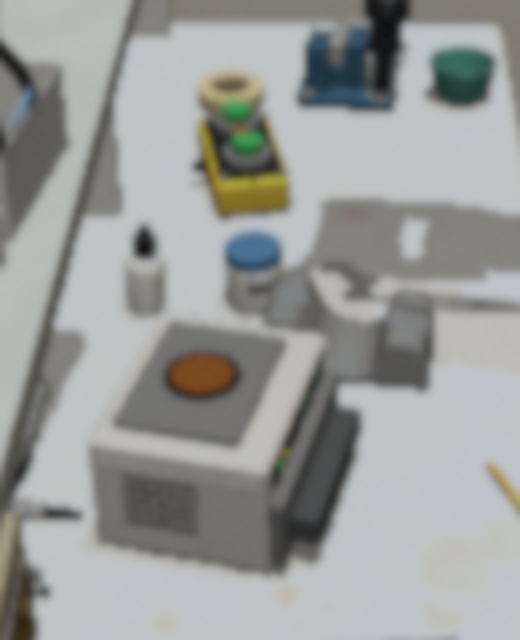

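View pics/t6.png

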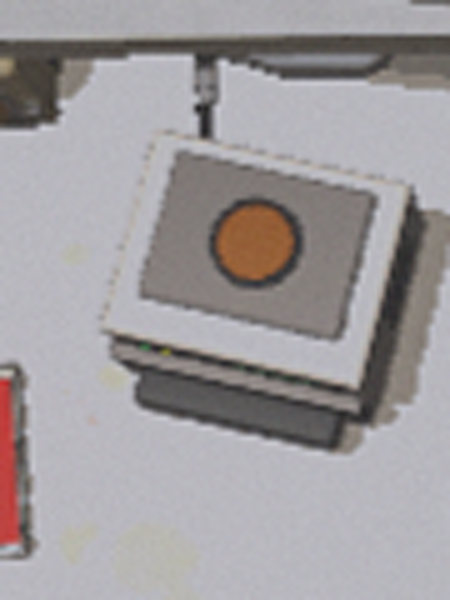

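Emit:
jog_arm --targets "18 -31 0 -0.1 0.7 3 0.12;18 -31 0 0 0.7 3 0.12;18 -31 0 0 0.6 3 0.12;18 -31 0 0 0.6 3 0.12;18 -31 -10 0 0.3 3 0.12;18 -25 -15 0 0.3 0 0.12;8 -5 -15 0 0 0 0.12;0 0 0 0 0 0 0.12"

```text
time: 9.08
eef_pos: [0.6179, -0.1596, 0.1538]
tcp_rot: [0.993, 0.114, -0.006, 0.001]
contact_force: [-1.5, 1.1, 0.2]
opening: 0.562
```

```bash
python3 - <<'E'
from h import *
st(.208)
p=read_camera('side');q=read_camera('top')
c,s=np.cos(U[2]),np.sin(U[2])
P=[[U[0]+c*a-s*b,U[1]+s*a+c*b,z] for a,b,z in[(-.09,.06,.044),(-.09,-.06,.044),(-.09,.06,.02),(-.09,-.06,.02),(-.07,.075,.063),(-.07,-.075,.063),(-.06,.075,.09),(-.06,-.075,.09)]]
crop(p,'s7',250,190,350,290,6,P);crop(q,'t7',200,130,290,250,5,P)
B=[.6136,-.1663,.208];cb,sb=np.cos(B[2]),np.sin(B[2])
e=get_state();E=e['eef_pos'];Ry=R.from_quat(e['tcp_rot']).apply([0,1,0])
K=[[B[0]-sb*b,B[1]+cb*b,.0625] for b in(.031,-.031)]
crop(p,'s8',250,110,350,200,7,K+[E,E+.031*Ry,E-.031*Ry]);crop(q,'t8',340,130,440,230,6,K)
E
```

```text
9.0833 pos [ 0.6179 -0.1596  0.1538] unit-local 0.1072 -0.3964 F [-1.5  1.1  0.2] turn to goal deg [ 0.16 -0.65 -1.16] op 0.5618930192776731
```

View pics/s7.png

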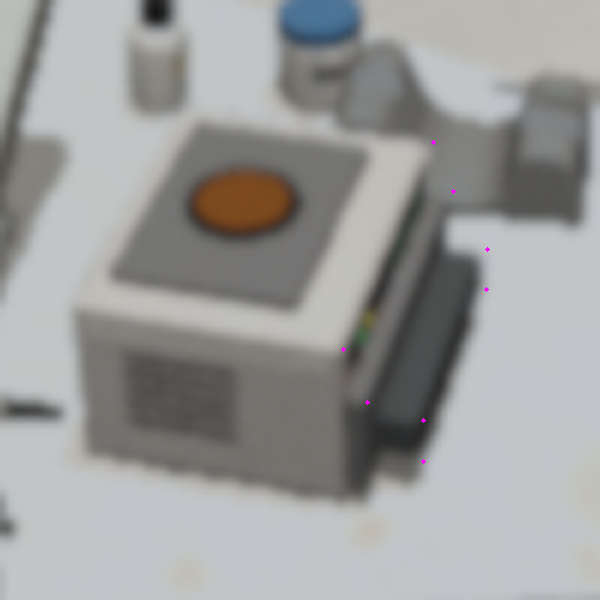

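View pics/t7.png

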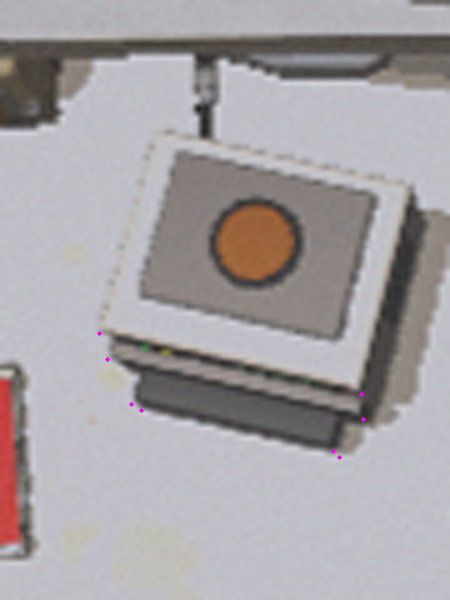

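View pics/s8.png

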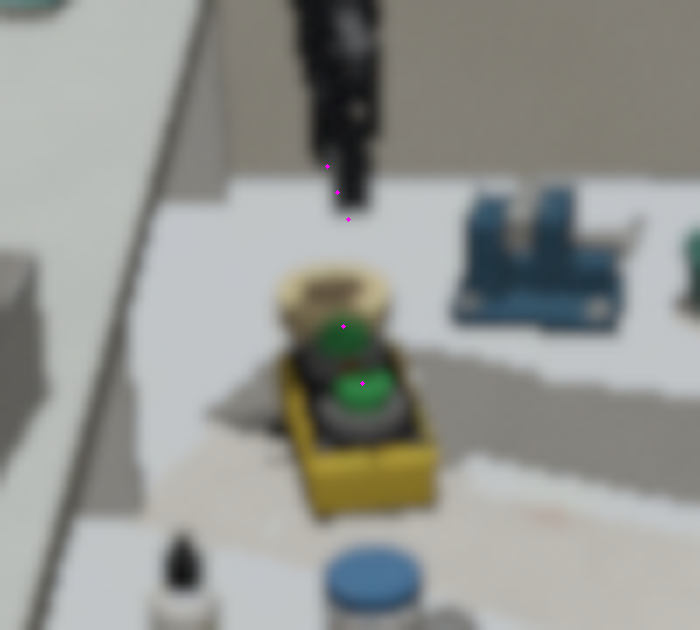

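View pics/t8.png

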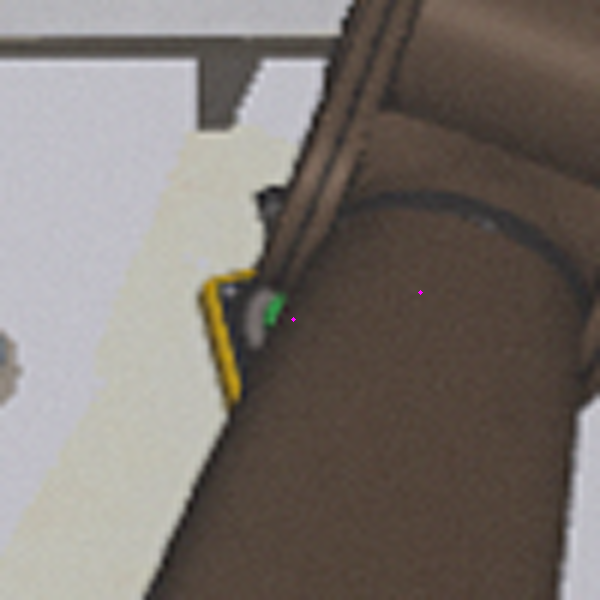

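Emit:
jog_arm --targets "-2 -3 -20 0.1 -0.3 -0.6 0.12;-2 -3 -20 0 -0.3 -0.5 0.12;0 0 -20 0 0 0 0.12;0 0 -10 0 0 0 0.12;0 0 0 0 0 0 0.12;0 0 0 0 0 0 0.12"

```text
time: 9.68
eef_pos: [0.6161, -0.1554, 0.0937]
tcp_rot: [0.994, 0.11, 0.006, 0.004]
contact_force: [0.8, 0.9, 0.8]
opening: 0.561
```

```bash
cat > v.py <<'E'
from h import *
import sys
st(.208);n=sys.argv[1]
p=read_camera('side')
B=[.6136,-.1663,.208];cb,sb=np.cos(B[2]),np.sin(B[2])
e=get_state();E=e['eef_pos'];Ry=R.from_quat(e['tcp_rot']).apply([0,1,0])
K=[[B[0]-sb*b,B[1]+cb*b,.0625] for b in(.031,-.031)]
crop(p,n,265,120,335,190,8,[E+.031*Ry,E-.031*Ry] if len(sys.argv)>2 else [])
E
python3 v.py s9
```

```text
9.6833 pos [ 0.6161 -0.1554  0.0937] unit-local 0.1045 -0.3928 F [0.8 0.9 0.8] turn to goal deg [ 0.38  0.76 -0.75] op 0.5609135788198825
```

View pics/s9.png

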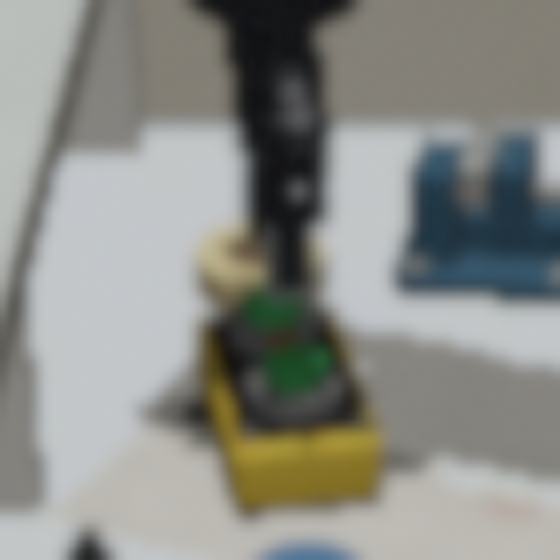

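Emit:
jog_arm --targets "-1.5 -6 0 0.2 0.4 -0.4 0.12;-1 -5 0 0.2 0.4 -0.3 0.12;0 0 0 0 0 0 0.12;0 0 0 0 0 0 0.12"

```text
time: 10.07
eef_pos: [0.6161, -0.1677, 0.0994]
tcp_rot: [0.995, 0.104, 0.003, 0.002]
contact_force: [-0.4, -0.1, 1.0]
opening: 0.559
```

```bash
python3 v.py s10 1
```

```text
10.0667 pos [ 0.6161 -0.1677  0.0994] unit-local 0.1074 -0.4048 F [-0.4 -0.1  1. ] turn to goal deg [ 0.15  0.32 -0.07] op 0.5586007656979376
```

View pics/s10.png

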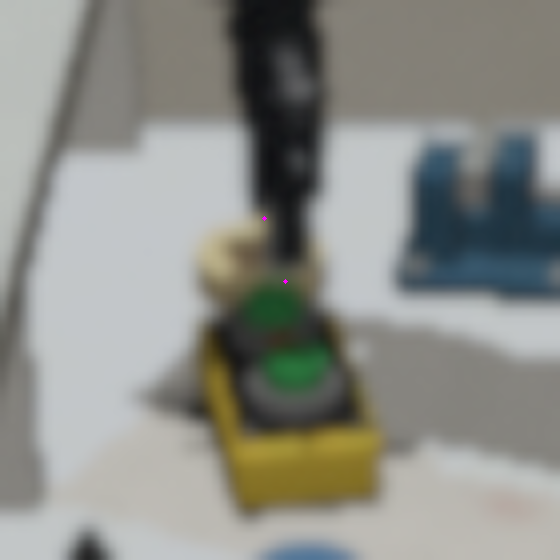

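Emit:
jog_arm --targets "-1 0.7 -7 0.1 0.2 0 0.12;-1 0.7 -6 0 0.1 0 0.12;0 0 -6 0 0 0 0.12;0 0 -4 0 0 0 0.12;0 0 0 0 0 0 0.12;0 0 0 0 0 0 0.12"

```text
time: 10.62
eef_pos: [0.6136, -0.1665, 0.0735]
tcp_rot: [0.995, 0.104, -0.0, 0.0]
contact_force: [0.1, -0.1, 0.1]
opening: 0.555
```

```bash
python3 v.py s11 1
```

```text
10.6167 pos [ 0.6136 -0.1665  0.0735] unit-local 0.1046 -0.4043 F [ 0.1 -0.1  0.1] turn to goal deg [ 0.03 -0.04 -0.02] op 0.5554217821274915
```

View pics/s11.png

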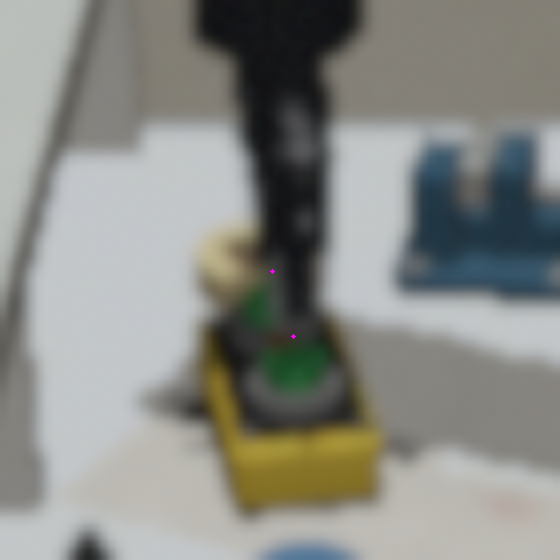

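```bash
python3 - <<'E'
from h import *
p=read_camera('side')
im=cv2.resize(p["pixels"][140:180,285:325],None,fx=14,fy=14,interpolation=cv2.INTER_CUBIC)
im=np.clip(255*(im/255.)**.45,0,255).astype(np.uint8)
e=get_state();E=e['eef_pos'];Ry=R.from_quat(e['tcp_rot']).apply([0,-1,0]);Rx=R.from_quat(e['tcp_rot']).apply([1,0,0])
def dot(X,c):
    u=(proj(p,X)-[285,140]+.5)*14;cv2.circle(im,tuple(int(v) for v in u),3,c,-1)
for sg in(1,-1):
    c0=E+sg*.031*Ry+[0,0,.006]
    for a in(-.011,.011):
        for b in(-.007,.007): dot(c0+a*Rx+b*Ry,(255,0,255))
    B=[.6136,-.1663,.208]
    dot([B[0]-np.sin(.208)*.031*sg,B[1]+np.cos(.208)*.031*sg,.0625],(255,255,0))
cv2.imwrite("pics/z1.png",im)
E
```

```text
(no output)
```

View pics/z1.png

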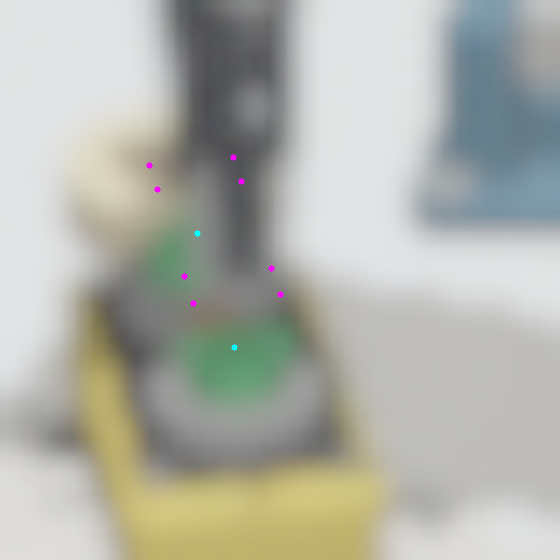

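Emit:
jog_arm --targets "0 0 0 0 0 0 0.24;0 0 -2 0 0 0 0.24;0 0 -2 0 0 0 0.24;0 0 -2 0 0 0 0.24;0 0 0 0 0 0 0.24;0 0 0 0 0 0 0.24"

```text
time: 11.22
eef_pos: [0.6145, -0.1668, 0.0684]
tcp_rot: [0.995, 0.104, 0.001, 0.001]
contact_force: [-0.7, -0.7, -0.7]
opening: 0.616
```

```bash
python3 v.py s12 1
```

```text
11.2167 pos [ 0.6145 -0.1668  0.0684] unit-local 0.1056 -0.4043 F [-0.7 -0.7 -0.7] turn to goal deg [ 0.09  0.1  -0.04] op 0.6158124680405531
```

View pics/s12.png

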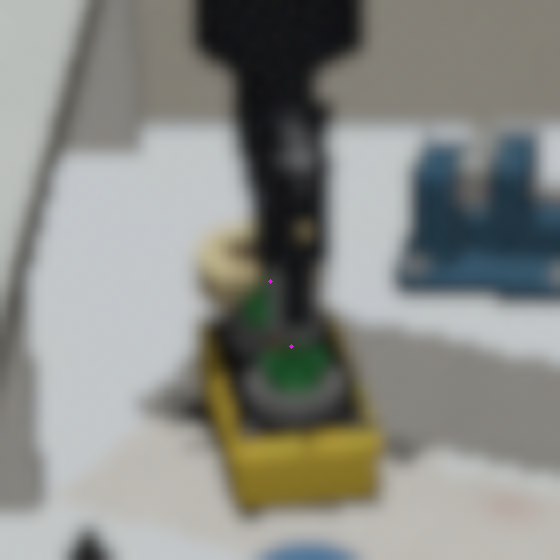

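Emit:
jog_arm --targets "-0.5 0.3 -2 0 0 0 0.24;0 0 -2 0 0 0 0.24;0 0 -2 0 0 0 0.24;0 0 0 0 0 0 0.24"

```text
time: 11.6
eef_pos: [0.614, -0.1665, 0.0621]
tcp_rot: [0.995, 0.104, 0.001, 0.001]
contact_force: [-0.5, 0.1, 0.0]
opening: 0.619
```

```bash
python3 v.py s13 1
```

```text
11.6 pos [ 0.614  -0.1665  0.0621] unit-local 0.1051 -0.4041 F [-0.5  0.1  0. ] turn to goal deg [ 0.1   0.12 -0.03] op 0.6186662350866361
```

View pics/s13.png

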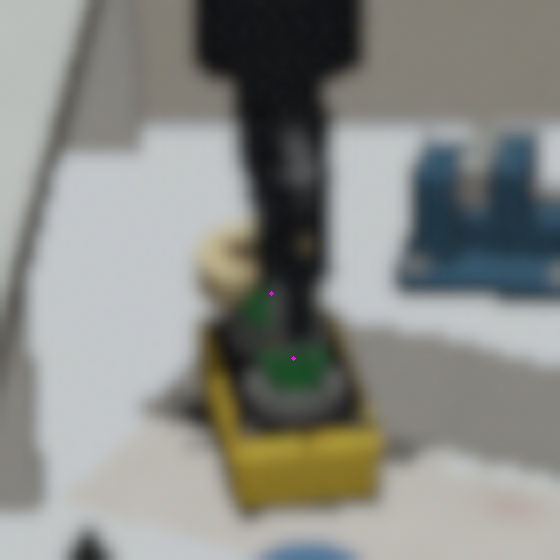

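Emit:
jog_arm --targets "0 0 -1.5 0 0 0 0.24;0 0 -1.5 0 0 0 0.24;0 0 -1.5 0 0 0 0.24"

```text
time: 11.9
eef_pos: [0.6144, -0.1667, 0.0581]
tcp_rot: [0.995, 0.104, 0.001, 0.001]
contact_force: [-1.3, 0.3, 3.0]
opening: 0.614
```

Emit:
jog_arm --targets "0 0 -1 0 0 0 0.24;0 0 -1 0 0 0 0.24"

```text
time: 12.07
eef_pos: [0.6144, -0.1667, 0.0567]
tcp_rot: [0.995, 0.104, 0.001, 0.001]
contact_force: [-1.3, 0.5, 3.0]
opening: 0.621
```

```bash
python3 v.py s14 1; python3 -c "
from plant import *;print(get_state()['wrist_torque'])"
```

```text
12.0667 pos [ 0.6144 -0.1667  0.0567] unit-local 0.1055 -0.4042 F [-1.3  0.5  3. ] turn to goal deg [ 0.11  0.13 -0.05] op 0.6207549253820545
[0.07140064 0.30058777 0.02245871]
```

View pics/s14.png

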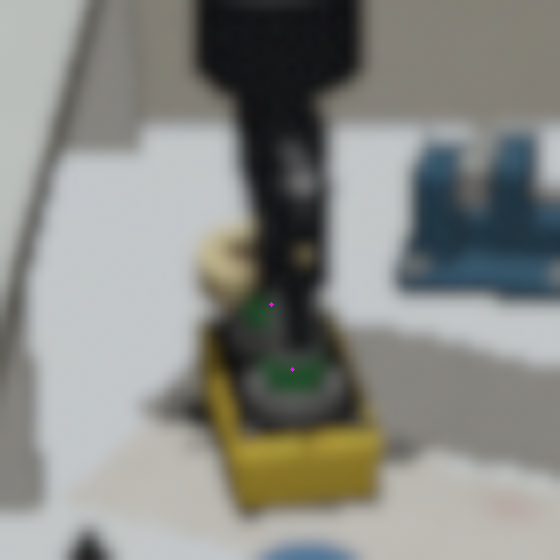

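Emit:
jog_arm --targets "-0.2 0.2 -1.2 0.1 0.1 0 0.24;0 0 -1 0 0 0 0.24"

```text
time: 12.28
eef_pos: [0.6145, -0.1667, 0.0554]
tcp_rot: [0.995, 0.104, 0.0, 0.0]
contact_force: [-2.2, 0.5, 4.5]
opening: 0.616
```

```bash
python3 -c "
from h import *
st(.208);print(get_state()['wrist_torque'])"
```

```text
12.2833 pos [ 0.6145 -0.1667  0.0554] unit-local 0.1056 -0.4042 F [-2.2  0.5  4.5] turn to goal deg [ 0.03  0.04 -0.05] op 0.6158828118560314
[ 0.19351335  0.43127391 -0.03296281]
```

```bash
python3 -c "
from h import *
L=[]
for i in range(8):
    p=read_camera('side');s=get_state();L.append(np.r_[s['contact_force'],s['wrist_torque'],s['eef_pos']])
L=np.array(L);m=L.mean(0);print(m.round(4),L.std(0).round(3))
h=.16;print('ry,rx*Fz',m[3]-h*m[1],-(m[4]+h*m[0]))
crop(p,'z2',265,120,335,190,8)
im=cv2.imread('pics/z2.png');cv2.imwrite('pics/z2.png',np.clip(255*(im/255.)**.5,0,255).astype(np.uint8))
"
```

```text
[-2.4775  1.0814  4.2236  0.1095  0.3711 -0.0058  0.6144 -0.1667  0.0552] [0.631 0.519 0.507 0.027 0.024 0.015 0.    0.    0.   ]
ry,rx*Fz -0.06353489836435983 0.025285651670650056
```

View pics/z2.png

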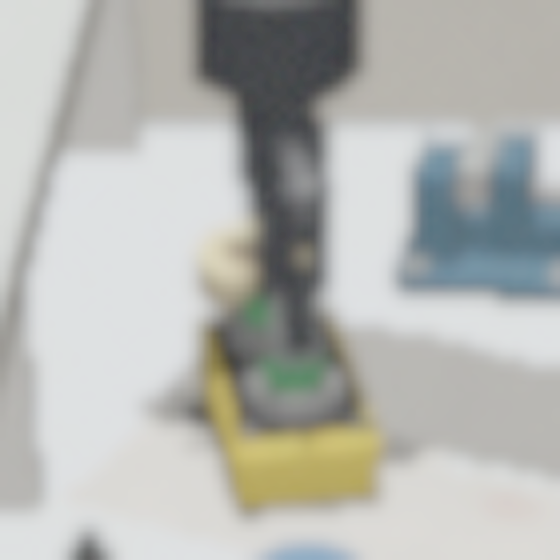

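Emit:
jog_arm --targets "0 0 -1.5 0 0 0 0.24;0 0 -1.5 0 0 0 0.24;0 0 -1.5 0 0 0 0.24"

```text
time: 12.93
eef_pos: [0.6144, -0.1666, 0.0516]
tcp_rot: [0.995, 0.104, 0.0, 0.0]
contact_force: [-3.8, 1.0, 5.9]
opening: 0.617
```

Emit:
jog_arm --targets "0 0 -1.5 0 0 0 0.24;0 0 -1.5 0 0 0 0.24"

```text
time: 13.1
eef_pos: [0.6145, -0.1667, 0.0509]
tcp_rot: [0.995, 0.104, -0.001, 0.0]
contact_force: [-6.0, 2.5, 15.1]
opening: 0.621
```

Emit:
jog_arm --targets "0 0 -1.5 0 0 0 0.24"

```text
time: 13.18
eef_pos: [0.6145, -0.1667, 0.0509]
tcp_rot: [0.995, 0.104, -0.001, -0.0]
contact_force: [-5.8, 2.2, 11.3]
opening: 0.621
```

Emit:
jog_arm --targets "-0.5 0.2 -0.5 0 0 0 0.24;-0.3 0 -0.5 0 0 0 0.24;0 0 -0.5 0 0 0 0.24"

```text
time: 13.43
eef_pos: [0.6145, -0.1667, 0.0523]
tcp_rot: [0.995, 0.104, -0.001, 0.0]
contact_force: [-3.9, 1.2, 6.7]
opening: 0.617
```

```bash
cat > w.py <<'E'
from h import *
import sys
L=[]
for i in range(6):
    p=read_camera('side');s=get_state();L.append(np.r_[s['contact_force'],s['wrist_torque'],s['eef_pos']])
L=np.array(L);m=L.mean(0);print(s['time'],m.round(4),L.std(0).round(3))
h=.16;print('ry,rx*Fz',m[3]-h*m[1],-(m[4]+h*m[0]))
im=cv2.resize(p["pixels"][120:190,265:335],None,fx=8,fy=8,interpolation=cv2.INTER_CUBIC)
cv2.imwrite(f'pics/{sys.argv[1]}.png',np.clip(255*(im/255.)**.5,0,255).astype(np.uint8))
E
python3 w.py z3
```

```text
13.7333 [-3.3492  0.9971  6.8004  0.1668  0.5555 -0.0104  0.6145 -0.1667  0.0521] [0.55  0.468 0.432 0.031 0.021 0.014 0.    0.    0.   ]
ry,rx*Fz 0.007247852766543383 -0.01965580738777717
```

View pics/z3.png

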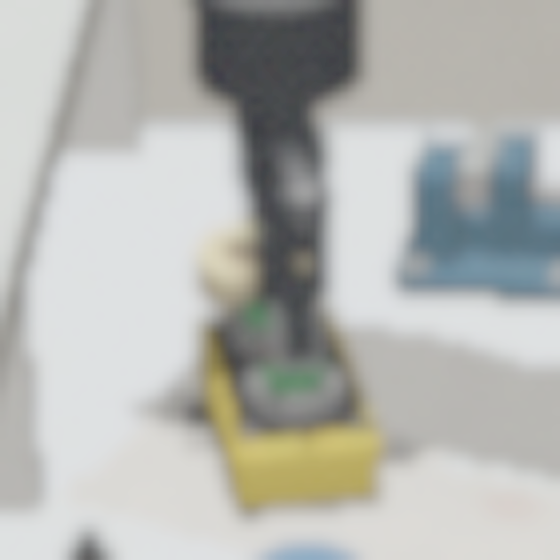

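Emit:
jog_arm --targets "0 0 -1 0 0 0 0.24;0 0 -1 0 0 0 0.24;0 0 -1 0 0 0 0.24;0 0 -1 0 0 0 0.24;0 0 -1 0 0 0 0.24"

```text
time: 14.15
eef_pos: [0.6145, -0.1667, 0.0509]
tcp_rot: [0.995, 0.104, -0.002, -0.0]
contact_force: [-5.2, 2.8, 8.8]
opening: 0.619
```

Emit:
jog_arm --targets "0 0 -0.8 0 0 0 0.24;0 0 -0.8 0 0 0 0.24;0 0 -0.8 0 0 0 0.24;0 0 -0.8 0 0 0 0.24;0 0 -0.8 0 0 0 0.24;0 0 -0.8 0 0 0 0.24;0 0 -0.8 0 0 0 0.24;0 0 -0.8 0 0 0 0.24;0 0 -0.8 0 0 0 0.24;0 0 -0.8 0 0 0 0.24"

```text
time: 14.98
eef_pos: [0.6145, -0.1667, 0.0511]
tcp_rot: [0.995, 0.104, -0.004, -0.001]
contact_force: [-4.4, 1.1, 7.2]
opening: 0.62
```

```bash
python3 w.py z4; python3 -c "
from h import *
st(.208)"
```

```text
15.2833 [-4.1199  1.0304  7.9398  0.1996  0.644  -0.0351  0.6145 -0.1667  0.051 ] [0.393 0.795 0.544 0.028 0.014 0.035 0.    0.    0.   ]
ry,rx*Fz 0.034682272376510365 0.01516350672017186
15.2833 pos [ 0.6144 -0.1667  0.051 ] unit-local 0.1055 -0.4042 F [-3.8  0.5  8.4] turn to goal deg [-0.08 -0.45 -0.07] op 0.6179142403843688
```

View pics/z4.png

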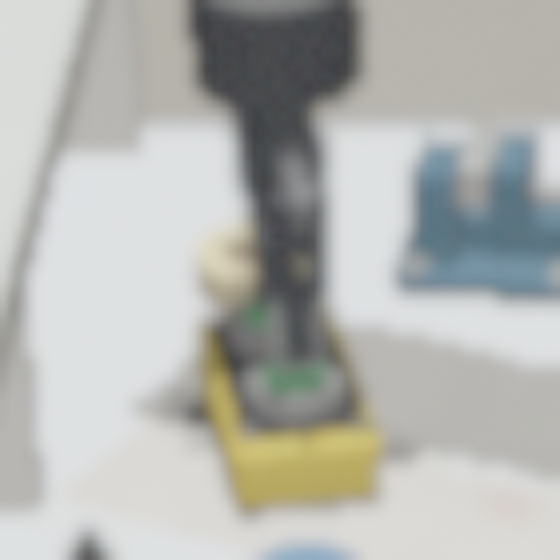

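Emit:
jog_arm --targets "0 0 -0.8 0 0.2 0 0.24;0 0 -0.8 0 0.2 0 0.24;0 0 -0.8 0 0 0 0.24;0 0 -0.8 0 0 0 0.24;0 0 -0.8 0 0 0 0.24;0 0 -0.8 0 0 0 0.24;0 0 -0.8 0 0 0 0.24;0 0 -0.8 0 0 0 0.24;0 0 -0.8 0 0 0 0.24;0 0 -0.8 0 0 0 0.24"

```text
time: 16.12
eef_pos: [0.6144, -0.1667, 0.0512]
tcp_rot: [0.994, 0.105, -0.01, -0.002]
contact_force: [-3.6, 0.9, 7.8]
opening: 0.616
```

Emit:
jog_arm --targets "0 0 -0.8 0 0 0 0.24;0 0 -0.8 0 0 0 0.24;0 0 -0.8 0 0 0 0.24;0 0 -0.8 0 0 0 0.24;0 0 -0.8 0 0 0 0.24;0 0 -0.8 0 0 0 0.24;0 0 -0.8 0 0 0 0.24;0 0 -0.8 0 0 0 0.24;0 0 -0.8 0 0 0 0.24;0 0 -0.8 0 0 0 0.24"

```text
time: 16.95
eef_pos: [0.6144, -0.1667, 0.0512]
tcp_rot: [0.994, 0.105, -0.012, -0.003]
contact_force: [-3.5, 1.7, 7.6]
opening: 0.621
```

Emit:
jog_arm --targets "0 0 -0.8 0 0.2 0 0.24;0 0 -0.8 0 0.2 0 0.24;0 0 -0.8 0 0 0 0.24;0 0 -0.8 0 0 0 0.24;0 0 -0.8 0 0 0 0.24;0 0 -0.8 0 0 0 0.24;0 0 -0.8 0 0 0 0.24;0 0 -0.8 0 0 0 0.24;0 0 -0.8 0 0 0 0.24;0 0 -0.8 0 0 0 0.24"

```text
time: 17.78
eef_pos: [0.6144, -0.1667, 0.0514]
tcp_rot: [0.994, 0.105, -0.018, -0.004]
contact_force: [-4.3, 2.1, 7.7]
opening: 0.619
```

Emit:
jog_arm --targets "0 0 -0.8 0 0.2 0 0.24;0 0 -0.8 0 0.2 0 0.24;0 0 -0.8 0 0 0 0.24;0 0 -0.8 0 0 0 0.24;0 0 -0.8 0 0 0 0.24;0 0 -0.8 0 0 0 0.24;0 0 -0.8 0 0 0 0.24;0 0 -0.8 0 0 0 0.24;0 0 -0.8 0 0 0 0.24;0 0 -0.8 0 0 0 0.24"

```text
time: 18.62
eef_pos: [0.6144, -0.1667, 0.0516]
tcp_rot: [0.994, 0.105, -0.024, -0.005]
contact_force: [-3.9, 0.9, 9.2]
opening: 0.624
```

```bash
python3 w.py z5; python3 -c "
from h import *
st(.208)"
```

```text
18.9167 [-3.9092  1.0632  8.0102  0.1747  0.6337 -0.0312  0.6144 -0.1667  0.0516] [0.529 0.347 0.428 0.028 0.018 0.027 0.    0.    0.   ]
ry,rx*Fz 0.004543125887462612 -0.008271326407715218
18.9167 pos [ 0.6144 -0.1667  0.0516] unit-local 0.1055 -0.4042 F [-4.2  1.3  7.6] turn to goal deg [-0.28 -2.74 -0.12] op 0.6176196522642119
```

Emit:
jog_arm --targets "0 0 6 0 0 0 0.24;0 0 15 0 0 0 0.24;0 0 30 0 0 0 0.24;0 0 35 0 0 0 0.24;-10 0 35 0 0 0 0.24;-25 0 30 0 0 0 0.24;-35 0 10 0 0 0 0.24;-30 0 0 0 0 0 0.24;-10 -30 0 0 0 0 0.24;0 -35 0 0 0 0 0.24"

```text
time: 19.75
eef_pos: [0.5004, -0.2269, 0.2193]
tcp_rot: [0.994, 0.109, -0.02, -0.004]
contact_force: [1.3, -0.4, 0.4]
opening: 0.621
```

Emit:
jog_arm --targets "0 -38 0 0 0 0 0.24;0 -38 0 0 0 0 0.24;0 -38 0 0 0 0 0.24;0 -38 0 0 0 0 0.24;0 -38 0 0 0 0 0.24;-10 -30 0 0 0 0 0.24;0 0 0 0 0 0 0.24;0 0 0 0 0 0 0.24;0 0 0 0 0 0 0.24"

```text
time: 20.5
eef_pos: [0.4864, -0.4625, 0.2209]
tcp_rot: [0.994, 0.107, -0.016, 0.0]
contact_force: [-0.3, 0.1, -0.5]
opening: 0.619
```

```bash
python3 - <<'E'
from h import *
st(.208)
q=read_camera('top');p=read_camera('side');cv2.imwrite('pics/topF.png',q["pixels"]);cv2.imwrite('pics/sideF.png',p["pixels"])
a=cv2.imread('pics/top0.png')
for pp,n in((q,'t'),(p,'s')):
    hsv=cv2.cvtColor(pp["pixels"],cv2.COLOR_BGR2HSV);g=cv2.inRange(hsv,(45,120,80),(85,255,255))
    k,l,s_,c=cv2.connectedComponentsWithStats(g)
    for i in range(1,k):
        if s_[i,4]>8 and 290<c[i][0]<420: print(n,s_[i],c[i],at(pp,c[i],.0625))
d=cv2.absdiff(cv2.imread('pics/top0.png'),q["pixels"]).max(2)
cv2.imwrite('pics/diff.png',np.where(d>30,255,0).astype(np.uint8))
E
```

```text
20.5 pos [ 0.4864 -0.4625  0.2209] unit-local 0.0515 -0.7219 F [-0.3  0.1 -0.5] turn to goal deg [ 0.23 -1.77 -0.35] op 0.619267265318598
t [405 174  10   9  65] [409.30769231 177.96923077] [ 0.62064625 -0.1957874   0.0625    ]
t [384 179   9   9  64] [388.25    182.71875] [ 0.60735394 -0.13527013  0.0625    ]
s [297 156   5   4  15] [298.86666667 157.8       ] [ 0.61843298 -0.18424039  0.0625    ]
s [298 163   8   5  26] [301.65384615 165.23076923] [ 0.60544577 -0.12928146  0.0625    ]
```

View pics/topF.png

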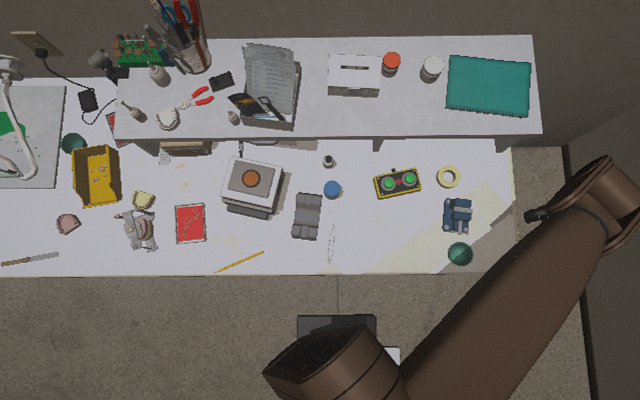

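View pics/sideF.png

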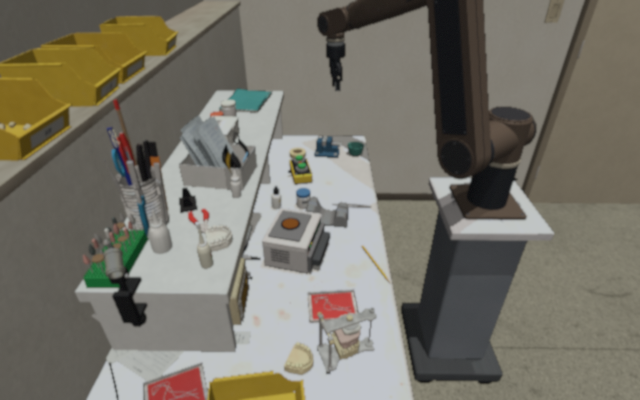

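View pics/diff.png

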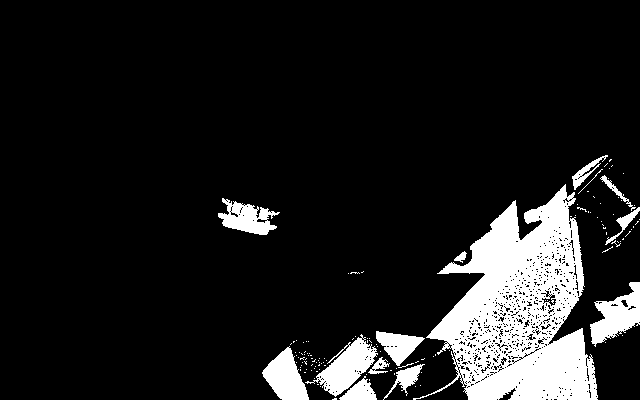

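```bash
python3 -c "
from plant import *
print(sign_off())"
```

```text
the job is handed in; nothing more can be done
None
```

I shut the drawer, pressed both green keys down together and held them, then let go and moved the arm clear. I handed the job in at about 20.6 s on the robot clock.

- **Drawer:** I pushed it with the shut fingers until it stopped moving under about 15 N. The pictures afterwards show it shut. The rail came out 5 to 12 mm further in than the listed shut position, so I relied on the hard stop and the pictures. There was also about 11 N upward at the stop, which I did not explain.
- **Keys:** Both keys were down from about 12.9 s to 18.9 s. Nearly all of that was at the stop or within about a millimetre of it, with about 8 N in total, which matches two keys at about 4 N each. At full press the wrist moment showed the load shared between both keys. At light contact the moment readings were too noisy to tell this, and no reading showed each key on its own.
- **Last look:** Both green keys were up again. The start box was in the same place to within a pixel. Comparing the first and last top pictures, the only things that changed were the drawer, the arm and its shadow. The red stop key was never under a finger, but I had no direct reading of it.
- **Slips:** The tool tilted up to 2.7° during the hold because I corrected it the wrong way. The fingers also pushed sideways on the keys with about 4 N (6 N at first), and the box did not move.

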